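Hang the orange ear defenders over the bar

TASK

Tidy the desk: hang the ear defenders with the orange cups over the horizontal bar of the stand, straight across it near its middle, one cup hanging on either side of the bar. Lower them onto the bar rather than dropping them, let go, and leave the blue pair standing where it is.

Things in the scene. Friction and masses are not known exactly. Their poses are not given: they have to be found in the camera images.
- orange_defenders: Ear defenders to hang: rigid, orange cups, black strap arching over, 0.15 to 0.31 kg, standing upright on both cups. 56 mm along x, 185 mm along y, 149 mm high. Origin midway between the cups at their underside; z up, y from cup to cup, x square to the arch; half a turn about z makes no difference. The cups are 72 mm high, the gap between them is 99 mm along y and open below.
- orange_defenders_crown (a point): Middle of the underside of the orange pair's crown (top of the arch), 129 mm above the origin, same axes; it must rest on top of the bar. The crown is a black cushion 34 mm wide along x, its flat sides 129 to 144 mm above the origin, with a 30 mm strap above it to 149 mm: grip it across x from above, fingertips not below its underside, as the bar comes right under it.
- blue_defenders: A second pair of ear defenders of the same shape and size with blue cups, standing on the desk; leave it alone. Origin and axes as for the orange pair.
- bar_mid (a point): Middle of the bar on its top line, 165 mm above the desk. Fixed stand: wooden base 190 x 100 x 10 mm, two thin posts 156 mm apart, round aluminium bar 18 mm thick, 190 mm long; nothing on it is higher than the bar. x along the bar, y level across it, z up. Hung right, the pair's x lies along the bar's x (either way round) with a cup on each side.

How it is judged:
At the end, for the whole second after the job is handed in: The orange pair hangs still and released on the bar: crown underside within 45 mm of the bar middle along it, 20 mm across and 12 mm in height, upright within 15 degrees, straight across within 20 degrees. The blue pair stands within 30 mm of its start, upright within 15 degrees (x of orange_defenders_crown in the frame of bar_mid between -0.045 and 0.045 m and y of orange_defenders_crown in the frame of bar_mid between -0.02 and 0.02 m and z of orange_defenders_crown in the frame of bar_mid between -0.012 and 0.012 m and angle between each of orange_defenders, blue_defenders's own z axis and vertical below 0.26 rad and angle between the x axis of orange_defenders and the x axis of bar_mid, either way round below 0.35 rad and linear speed of orange_defenders below 0.05 m/s and angular speed of orange_defenders below 0.4 rad/s and contact force between the fingers and orange_defenders below 0.1 N and distance of blue_defenders from where it was at the start of the episode below 0.03 m); the robot touches nothing.
It fails at once if the orange pair falls freely, faster than 0.7 m/s (a drop of more than about 25 mm) (linear speed of orange_defenders above 0.7 m/s and contact force between the fingers and orange_defenders below 0.2 N).
It fails at once if the blue pair is moved more than 30 mm or knocked over (distance of blue_defenders from where it was at the start of the episode above 0.03 m or angle between blue_defenders's own z axis and vertical above 0.26 rad).
It also fails if it takes over 38 s, if anything falls off the work surface, if the arm or the gripper's body presses on something with over 40 N, if the wrist force passes 120 N, or if a joint passes its speed limit or range.

ROBOT

A 7-joint arm with a two-finger parallel gripper is mounted at the origin on a cart in front of the work surface, level with it; the furniture and walls round the work are solid. World frame = base frame: x ahead of the robot, y to its left, z up, the work surface at z = 0. Lengths are in m, angles in rad, forces in N, time in s.
With the tool pointing down it reaches from about 0.35 to 0.9 m from the base axis. Payload 8.1 kg.
Tool frame: the origin (TCP) lies midway between the tips of the shut fingers; the grasp point (between the pads) lies 19 mm behind it; z points along the fingers, y is the direction in which the jaws open and shut (so a half turn about z gives the same grasp; the last joint's range is limited). The gripper opens to 85 mm and grips with 20 to 120 N. Pads are 22 mm wide; open, the fingers measure 114 mm over their backs; the gripper's body (76 mm by 85 mm) begins 54 mm behind the grasp point. The pads swing forward as they close: fully open they stand 13 mm farther back than shut.
Start: joints at [1.135, 0.434, 0.025, 1.573, -0.012, 1.134, -0.075], TCP at [0.204, -0.591, 0.231] pointing down, gripper open.
Joint ranges: [-2.62, 2.62], [-0.44, 2.09], [-1.27, 1.32], [0.08, 2.57], [-1.32, 4.46], [0.12, 2], [-2.74, 2.74]. Speed limits (rad/s): [2.22, 2.22, 3.01, 3.01, 3.14, 3.14, 3.14].

INTERFACE

Orientations are given as a rotation vector (axis times angle).
In Python, from plant import robot gives the robot as it stands. Calls block until the motion is done:
- robot.move_to(position, orientation): joint-space move of the TCP to a pose.
- robot.line_to(position, velocity=0.15, frame=None, guard=None): straight line of the TCP; frame=None keeps the orientation; velocity is the mean speed in m/s. With guard (N) it stops when the force on the tool has changed by that much, and returns True; else False.
- robot.movej(angles): joint-space move.
- robot.set_gripper(opening, f_grip=None): finger opening in m; f_grip is the grip in N (None keeps the last); returns when the fingers have stopped.
- robot.pause(seconds).
- robot.ik(position, orientation): joint angles nearest the present ones, or None.
- robot.get_obs(): the state.
- robot.snapshot(name): name is "scene" or "top" or "wrist"; returns (picture, depth): 420x560x3 uint8, red, green, blue; 420x560 float32, m along the optical axis (not along the pixel's ray), 0 where there is no reading.
- robot.camera_model(name): a dict with "vertical_fov" (degrees; the focal length in pixels is half the picture's height over the tangent of half this angle, whatever the lens; pixels are square), "cx", "cy" (the principal point, pixels), "rvec" (rotation vector, rad) and "tvec" (3), from world to camera coordinates, as OpenCV has them; the wrist camera has in their place "mount" (4x4, takes a point from camera to tool coordinates, whose origin is the TCP and whose axes are the flange's). Camera axes: x right, y down, z forward; pixel columns grow to the right and rows downward; lengths in m; the calibration is good to about 2 mm. A picture is of the moment at which its call begins: read the wrist's pose just before it. camera_model takes no time and is no camera call.
A pose or a line that the arm cannot do raises robot.IKError and nothing moves.
- robot.job_done(): hands the job in, once; it reports no verdict.
The state is a dict: "t": time; "joints": joint angles; "qd": joint speeds; "joint_efforts": joint torques, N m; "eef_pos": TCP position; "tool_rot": TCP orientation; "force": force on the tool from outside, world axes, zero at the start; "ft_torque": the same for the moment, N m; "gripper_width": finger opening in m.
Only numpy, scipy, OpenCV 4.12 (cv2) and the standard library are available. Lean on these libraries where they do the work, as an engineer would, in place of code of your own. Each camera call takes 0.05 s, during which the arm holds its last target.

## Working session

There is one attempt and no reset: what is moved stays moved. The work goes in short steps, each a Python script; the robot and the scene stay as the last script left them, time stands still between calls to the robot, and variables do not carry over. Pictures are saved under pics/ and viewed, and the job is handed in when it is done.

```bash
mkdir -p pics; ls; cat > h.py <<'E'
import numpy as np, cv2
from plant import robot
from scipy.spatial.transform import Rotation as R
def cloud(name,depth,cm,obs=None):
    f=210/np.tan(np.radians(cm["vertical_fov"])/2)
    v,u=np.mgrid[0:420,0:560]
    P=np.stack([(u-cm["cx"])/f*depth,(v-cm["cy"])/f*depth,depth],-1)
    if "rvec" in cm:
        M=cv2.Rodrigues(np.array(cm["rvec"],float))[0]; return (P-np.array(cm["tvec"]).ravel())@M
    T=np.array(cm["mount"]); P=P@T[:3,:3].T+T[:3,3]
    return P@R.from_rotvec(obs["tool_rot"]).as_matrix().T+obs["eef_pos"]
def snap(name,tag):
    o=robot.get_obs(); im,d=robot.snapshot(name); cv2.imwrite(f"pics/{tag}.png",im[...,::-1])
    W=cloud(name,d,robot.camera_model(name),o); np.savez(f"{tag}.npz",im=im,d=d,W=W); return im,d,W
E
python3 - <<'E'
from h import *
for n in("scene","top"):
    im,d,W=snap(n,n+"0"); print(n,robot.camera_model(n))
print(robot.get_obs())
E
```

```text
pics
scene {'vertical_fov': 42.33201266530969, 'cx': 281.35943662933914, 'cy': 212.63873101054645, 'rvec': array([ 0.66670541, -2.33448505,  1.50930025]), 'tvec': array([0.37420806, 0.24440256, 0.7370716 ])}
top {'vertical_fov': 43.790796594194745, 'cx': 273.81143250303796, 'cy': 207.31252379597015, 'rvec': array([ 1.66011239, -2.24213299,  0.57004761]), 'tvec': array([0.07672655, 0.48611462, 1.03091801])}
{'t': 0.1, 'joints': array([ 1.13540802,  0.43517903,  0.02497943,  1.57398521, -0.01159964,
        1.13400262, -0.07509726]), 'qd': array([-3.86503302e-04, -2.55352245e-03,  4.55315313e-04, -2.41094664e-03,
       -1.74323132e-05,  1.27883557e-03,  4.15357639e-04]), 'joint_efforts': array([ 4.71052874e-03, -6.71765542e+01,  1.02896813e+00, -3.16904569e+01,
        1.57456024e-02,  7.22556855e-03, -1.34455399e-04]), 'eef_pos': array([ 0.20397734, -0.59030763,  0.23059662]), 'tool_rot': array([-3.09685865e+00, -5.19994154e-01,  5.76480777e-04]), 'force': array([-0.4676384 ,  0.05725293, -0.63695966]), 'ft_torque': array([-0.0147089 , -0.00333463,  0.00030534]), 'gripper_width': 0.08542412027951597}
```

View pics/scene0.png

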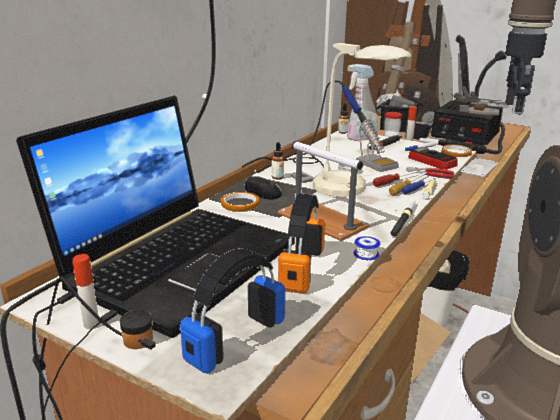

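View pics/top0.png

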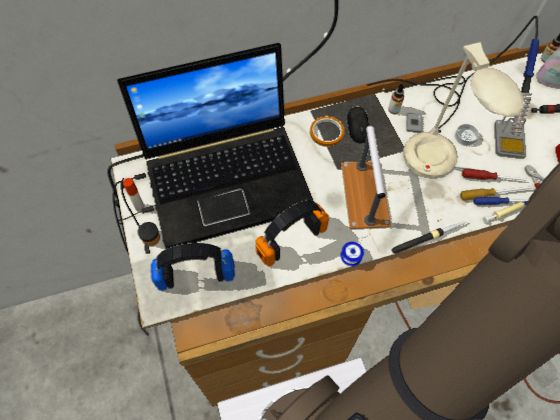

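The scene picture shows the orange pair near (300,245), with the bar running from (297,147) to (360,167) and the blue pair around (230,310). In the top view, orange is at (293,232), the bar runs from (370,130) to (382,195), and blue is at (193,268). Next I'll measure these positions.

```bash
python3 - <<'E'
import numpy as np,cv2
for n in("scene0","top0"):
    z=np.load(n+".npz"); im=z["im"];W=z["W"];d=z["d"]
    h=cv2.cvtColor(im,cv2.COLOR_RGB2HSV); ok=d>0
    x0,x1,y0,y1=(150,370,180,390) if n=="scene0" else (145,332,195,300)
    box=np.zeros(ok.shape,bool);box[y0:y1,x0:x1]=1
    for c,l,u in(("orange",5,20),("blue",95,125)):
        m=ok&box&(h[...,0]>=l)&(h[...,0]<=u)&(h[...,1]>170)&(h[...,2]>100)&(W[...,2]>.01)&(W[...,2]<.09)
        if n=="scene0" and c=="orange": m[:, :270]=0
        nn,lab,st,ce=cv2.connectedComponentsWithStats(m.astype(np.uint8))
        for i in range(1,nn):
            if st[i,4]>40:
                p=W[lab==i]; print(n,c,st[i],p.mean(0).round(4),np.percentile(p,2,0).round(3),np.percentile(p,98,0).round(3))
    # black crown: z in .12-.155 in box
    m=ok&box&(W[...,2]>.115)&(W[...,2]<.155)
    if n=="scene0": m=m&(W[...,2]<.155)
    nn,lab,st,ce=cv2.connectedComponentsWithStats(m.astype(np.uint8))
    for i in range(1,nn):
        if st[i,4]>40:
            p=W[lab==i]; print(n,"crown",st[i],p.mean(0).round(4),p.min(0).round(3),p.max(0).round(3))
            q=p[p[:,2]>.143]
            if len(q)>10:
                w,v=np.linalg.eigh(np.cov(q[:,:2].T)); print("   top",len(q),q.mean(0).round(4),np.sqrt(w).round(4),v[:,1].round(3))
    bx=(280,375,130,185) if n=="scene0" else (355,395,115,205)
    b2=np.zeros(ok.shape,bool);b2[bx[2]:bx[3],bx[0]:bx[1]]=1
    m=ok&b2&(W[...,2]>.150)&(W[...,2]<.172)&(h[...,1]<60)&(h[...,2]>110)
    nn,lab,st,ce=cv2.connectedComponentsWithStats(m.astype(np.uint8))
    for i in range(1,nn):
        if st[i,4]>60:
            p=W[lab==i]; c=p.mean(0); w,v=np.linalg.eigh(np.cov(p[:,:2].T)); a=v[:,1]; t=(p[:,:2]-c[:2])@a
            s=(p[:,:2]-c[:2])@v[:,0]; mid=c[:2]+a*(t.min()+t.max())/2
            print(n,"bar",st[i],"c",c.round(4),"a",a.round(3),"len",t.min().round(3),t.max().round(3),"mid",mid.round(4),"w",np.percentile(s,[1,99]).round(4),"v",v[:,0].round(3),"zpct",np.percentile(p[:,2],[2,50,98]).round(4))
    print(n,"desk z near", np.median(W[...,2][ok&(abs(W[...,2])<.02)]))
E
```

```text
scene0 orange [307 218  19  33 149] [ 0.4598 -0.1735  0.0585] [ 0.448 -0.185  0.013] [ 0.479 -0.161  0.073]
scene0 orange [278 252  32  39 972] [ 0.4246 -0.0189  0.0468] [ 0.404 -0.034  0.013] [ 0.451 -0.009  0.072]
scene0 blue [150 188  27  22 265] [ 0.7767 -0.077   0.0797] [ 0.773 -0.118  0.07 ] [ 0.78 -0.04  0.09]
scene0 blue [355 238  15  10  43] [ 0.3821 -0.2061  0.0277] [ 0.364 -0.227  0.026] [ 0.398 -0.195  0.03 ]
scene0 blue [255 276  30  46 458] [0.4079 0.0724 0.0533] [0.395 0.064 0.012] [0.443 0.079 0.073]
scene0 blue [ 180  317   36   54 1350] [0.4357 0.2247 0.0476] [0.418 0.211 0.013] [0.465 0.232 0.072]
scene0 crown [150 180  12   6  41] [ 0.7839 -0.0654  0.1189] [ 0.781 -0.084  0.115] [ 0.787 -0.051  0.125]
scene0 crown [289 193  29  37 708] [ 0.4427 -0.0731  0.1356] [ 0.421 -0.158  0.115] [ 0.473 -0.038  0.15 ]
   top 224 [ 0.4506 -0.0932  0.1466] [0.009  0.0142] [-0.238  0.971]
scene0 crown [ 196  248   75   49 1534] [0.4308 0.1582 0.1362] [0.41  0.082 0.115] [0.459 0.205 0.15 ]
   top 468 [0.4325 0.1443 0.1465] [0.0093 0.0156] [0.223 0.975]
scene0 bar [293 141  66  2
[... 457 characters left out ...]
1 0.0611] [0.393 0.05  0.018] [0.442 0.074 0.074]
top0 blue [152 259  14  31 228] [0.43   0.2157 0.06  ] [0.416 0.205 0.019] [0.466 0.225 0.074]
top0 crown [266 200  53  39 828] [ 0.4478 -0.0955  0.1377] [ 0.419 -0.162  0.115] [ 0.482 -0.038  0.154]
   top 310 [ 0.4509 -0.1     0.1464] [0.009  0.0157] [-0.343  0.939]
top0 crown [159 243  59  23 932] [0.4295 0.1376 0.1376] [0.408 0.075 0.115] [0.457 0.201 0.152]
   top 320 [0.4324 0.1399 0.1464] [0.0088 0.0149] [0.162 0.987]
top0 bar [366 126  19  68 516] c [ 0.5183 -0.3139  0.1623] a [-0.97   0.243] len -0.094 0.088 mid [ 0.5214 -0.3146] w [-0.0075  0.0091] v [-0.243 -0.97 ] zpct [0.1566 0.1626 0.1669]
top0 desk z near -0.0008177939867472909
```

```bash
cat >> h.py <<'E'
def ori(ang):  # tool down, tool y at world yaw ang (rad)
    y=np.array([np.cos(ang),np.sin(ang),0]); z=np.array([0,0,-1.]); x=np.cross(y,z)
    return R.from_matrix(np.stack([x,y,z],1)).as_rotvec()
E
python3 - <<'E'
from h import *
for a in (15,-165):
    for p in ([.449,-.098,.30],[.449,-.098,.128]): print(a,p,robot.ik(p,ori(np.radians(a))))
for a in (-14,166):
    for p in ([.522,-.312,.35],[.522,-.312,.164]): print(a,p,robot.ik(p,ori(np.radians(a))))
print(robot.camera_model("wrist"))
E
```

```text
15 [0.449, -0.098, 0.3] [ 0.638629    0.16287006 -0.61342335  1.80964479  0.10031665  1.20008678
  0.2568132 ]
15 [0.449, -0.098, 0.128] [ 0.55915524  0.35818372 -0.57389117  2.05307671  0.26797354  0.80210501
  0.08792588]
-165 [0.449, -0.098, 0.3] [-0.91304295  0.1374744   1.17226047  1.90564664 -0.13671475  1.1855847
 -2.5723296 ]
-165 [0.449, -0.098, 0.128] [-0.73137066  0.51123047  1.16567596  2.14574434 -0.62209156  0.88137723
 -2.06942907]
-14 [0.522, -0.312, 0.35] [ 0.65607775  0.36125069 -0.29792922  1.40419945  0.105632    1.39176957
  0.11313539]
-14 [0.522, -0.312, 0.164] [ 0.65461701  0.48955409 -0.29332934  1.67890295  0.16259614  0.9970977
  0.06096368]
166 [0.522, -0.312, 0.35] [-0.25448344  0.51045604  1.15780777  1.48141538 -0.46745507  1.45310169
 -2.47583749]
166 [0.522, -0.312, 0.164] [-0.24020604  0.71924985  1.1513383   1.75501564 -0.71684849  1.1575543
 -2.25375941]
{'vertical_fov': 61.264763366371184, 'cx': 274.48167691142703, 'cy': 208.52810039844388, 'mount': array([[-5.04412267e-04, -9.58700556e-01, -2.84416928e-01,
         7.24113910e-02],
       [ 9.99999856e-01, -5.36184460e-04,  3.38522220e-05,
        -5.22739377e-04],
       [-1.84954081e-04, -2.84416870e-01,  9.58700688e-01,
        -1.42671701e-01],
       [ 0.00000000e+00,  0.00000000e+00,  0.00000000e+00,
         1.00000000e+00]])}
```

```bash
python3 - <<'E'
from h import *
robot.move_to([.522,-.312,.38],ori(np.radians(-14))); snap("wrist","wbar")
robot.move_to([.449,-.098,.30],ori(np.radians(15))); snap("wrist","wor")
print(robot.get_obs()["t"])
E
```

```text
2.7917
```

```bash
python3 -c "
import cv2,numpy as np
a=[cv2.resize(cv2.imread(f'pics/{n}.png'),(400,300)) for n in('wbar','wor')];cv2.imwrite('pics/both.png',np.hstack(a))"
python3 - <<'E'
import numpy as np
z=np.load('wbar.npz');W=z['W'];d=z['d']
m=(d>0)&(W[...,2]>.15)&(W[...,2]<.175)&(np.hypot(W[...,0]-.522,W[...,1]+.312)<.12)
p=W[m];c=p[:,:2].mean(0);w,v=np.linalg.eigh(np.cov(p[:,:2].T));a=v[:,1];t=(p[:,:2]-c)@a;s=(p[:,:2]-c)@v[:,0]
print(len(p),c,a,t.min(),t.max(),"mid",c+a*(t.min()+t.max())/2,"w",np.percentile(s,[1,99]),v[:,0],"zmax",np.percentile(p[:,2],[50,98]))
q=p[p[:,2]>np.percentile(p[:,2],75)]; print("topline",q.mean(0))
z=np.load('wor.npz');W=z['W'];d=z['d']
near=(d>0)&(np.hypot(W[...,0]-.449,W[...,1]+.098)<.12)
for lo,hi in((.13,.16),(.143,.156)):
    p=W[near&(W[...,2]>lo)&(W[...,2]<hi)];c=p.mean(0);w,v=np.linalg.eigh(np.cov(p[:,:2].T));a=v[:,1]
    t=(p[:,:2]-c[:2])@a;s=(p[:,:2]-c[:2])@v[:,0]
    print(len(p),c,a,np.degrees(np.arctan2(*a[::-1])),"mid",c[:2]+a*(t.min()+t.max())/2+v[:,0]*(s.min()+s.max())/2,t.min(),t.max(),s.min(),s.max(),"zmax",np.percentile(p[:,2],98))
# all above 20mm: cups included
import cv2
p=W[near&(W[...,2]>.02)&(W[...,2]<.16)]
r=cv2.minAreaRect((p[:,:2]*1000).astype(np.float32));print(r)
E
```

```text
3101 [ 0.5211704  -0.31290788] [-0.96949138  0.24512539] -0.09499092971260346 0.09475430444514238 mid [ 0.5212851  -0.31293688] w [-0.00731954  0.00894946] [-0.24512539 -0.96949138] zmax [0.16350732 0.16589134]
topline [ 0.52172207 -0.3146175   0.16514068]
3948 [ 0.4516017  -0.09513634  0.14280611] [-0.29919698  0.95419137] 107.40937803355764 mid [ 0.45300026 -0.09958741] -0.05502562822026539 0.0456943786069936 -0.01699045867863108 0.01698497420900374 zmax 0.14941388191629357
2225 [ 0.45268891 -0.09861544  0.14684135] [-0.29430218  0.95571242] 107.11569804809461 mid [ 0.45280437 -0.0996653 ] -0.032419621509005514 0.030344919778459836 -0.015959679287396653 0.016356940119337117 zmax 0.14958677447236834
((468.14068603515625, -98.4797134399414), (202.12954711914062, 185.27357482910156), 8.287579536437988)
```

View pics/both.png

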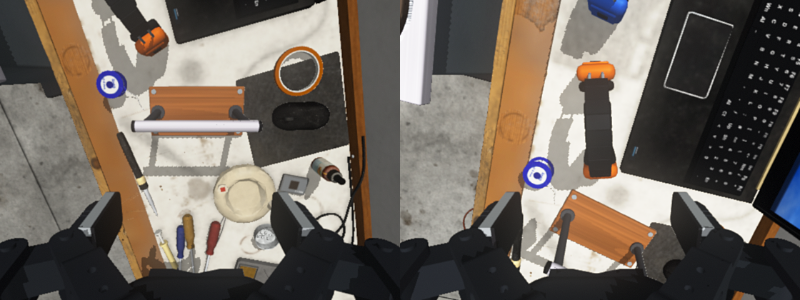

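The wrist view shows the bar in the middle-left (about 135–258, row 127 of its half) and the orange crown near (600,125). Heights agree with the figures given: bar top at 0.165, strap top at 0.149, and bar length 190 mm. Now I'll grasp.

```bash
python3 - <<'E'
from h import *
c=[.4528,-.0997]; o=ori(np.radians(17.2))
robot.move_to([*c,.20],o)
print(robot.line_to([*c,.127],velocity=.08,guard=8), robot.get_obs()["eef_pos"],robot.get_obs()["force"])
robot.set_gripper(0.0,f_grip=50)
ob=robot.get_obs(); print(ob["gripper_width"],ob["force"],ob["eef_pos"],ob["t"])
robot.line_to([*c,.16],velocity=.06)
ob=robot.get_obs(); print(ob["gripper_width"],ob["force"],ob["t"])
snap("scene","g1"); snap("wrist","g1w")
E
python3 -c "
import cv2,numpy as np
a=[cv2.resize(cv2.imread(f'pics/{n}.png'),(400,300)) for n in('g1','g1w')];cv2.imwrite('pics/both2.png',np.hstack(a))"
```

```text
False [ 0.4531575  -0.09969638  0.12740626] [ 0.61082652 -0.27641527  0.61353059]
0.032970089722735706 [-0.55506223 -0.78025316  5.31439707] [ 0.45322919 -0.09970615  0.12736293] 4.875
0.0330564736552592 [-0.35196529  0.31633508 -1.88038789] 5.575
```

View pics/both2.png

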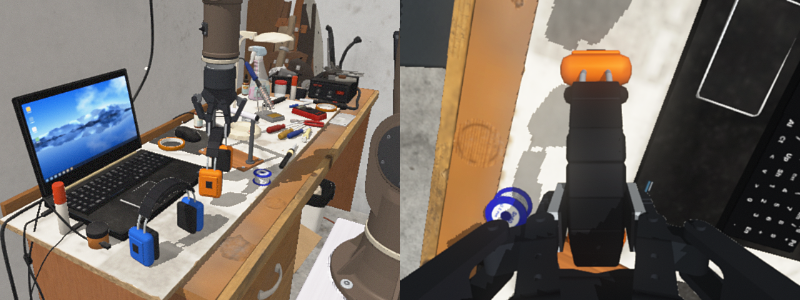

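The pair is held: width 33 mm, about 2 N of weight, cups clear of the desk. I'll lift it and carry it over the bar.

```bash
python3 - <<'E'
from h import *
c=[.4528,-.0997]; b=[.5213,-.3137]
robot.line_to([*c,.345],velocity=.12)
robot.line_to([*b,.345],velocity=.1,frame=ori(np.radians(-14.2)))
robot.pause(.4)
im,d,W=snap("wrist","c1w"); snap("scene","c1"); 
ob=robot.get_obs(); print(ob["eef_pos"],ob["force"],ob["t"],np.degrees(R.from_rotvec(ob["tool_rot"]).as_matrix()[:,1]))
p=W[(d>0)&(W[...,2]>.34)&(W[...,2]<.375)&(np.hypot(W[...,0]-b[0],W[...,1]-b[1])<.07)]
y=np.array([.245,.9695]);x=np.array([.9695,-.245])
q=p[:,:2]-b; s=q@y; t=q@x
for l in np.arange(-.04,.07,.01):
    k=(s>l)&(s<l+.01)&(abs(t)<.03)
    if k.sum()>20: print(l.round(3),k.sum(),np.percentile(t[k],[2,50,98]).round(4),np.percentile(p[k,2],[5,50,95]).round(4))
E
python3 -c "
import cv2,numpy as np
a=[cv2.resize(cv2.imread(f'pics/{n}.png'),(400,300)) for n in('c1','c1w')];cv2.imwrite('pics/both3.png',np.hstack(a))"
```

```text
[ 0.52130444 -0.31368419  0.34498336] [-0.65846744  0.45674964 -2.42622465] 10.2667 [ 5.55447526e+01 -1.40565575e+01 -5.92996032e-04]
-0.04 707 [-0.0148 -0.0002  0.0143] [0.3549 0.3578 0.3602]
-0.03 1136 [-0.0162 -0.0002  0.0157] [0.3576 0.3621 0.3635]
-0.02 1428 [-0.0163 -0.0002  0.0157] [0.3596 0.3647 0.3661]
-0.01 1949 [-0.0168 -0.0006  0.0161] [0.3614 0.366  0.3695]
0.0 2945 [-0.0291 -0.0002  0.0287] [0.358  0.3659 0.3728]
0.01 3236 [-0.0225 -0.0005  0.0218] [0.3559 0.3644 0.3717]
0.02 2310 [-0.0164 -0.0005  0.0153] [0.3564 0.3617 0.3635]
0.03 2416 [-0.0164 -0.0005  0.0155] [0.3516 0.3569 0.36  ]
0.04 2190 [-0.0148 -0.0005  0.0138] [0.3466 0.3508 0.3541]
0.05 1312 [-0.0147 -0.0005  0.0135] [0.3403 0.3433 0.3465]
```

View pics/both3.png

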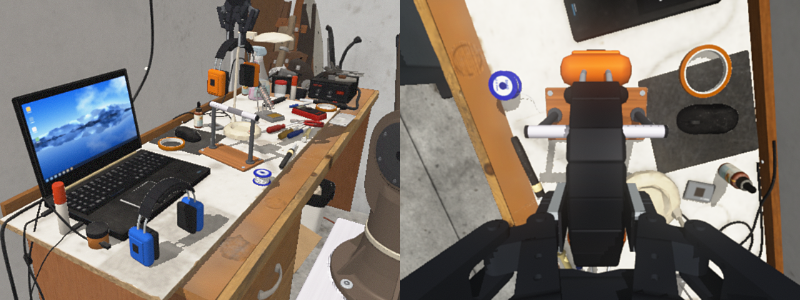

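The pair hangs level and is centred over the bar (crown symmetric to within 1 mm, underside about 1.5 mm above the TCP). I'll lower it with a force guard.

```bash
python3 - <<'E'
from h import *
b=[.5213,-.3137]
print(robot.line_to([*b,.182],velocity=.08,guard=12)); robot.pause(.2)
ob=robot.get_obs(); print(ob["eef_pos"],ob["force"],ob["t"])
print(robot.line_to([*b,.160],velocity=.012,guard=3)); 
ob=robot.get_obs(); print(ob["eef_pos"],ob["force"],ob["ft_torque"],ob["t"])
snap("scene","l1"); snap("wrist","l1w")
E
python3 -c "
import cv2,numpy as np
a=[cv2.resize(cv2.imread('pics/l1.png')[100:250,250:450],(400,300)),cv2.resize(cv2.imread('pics/l1w.png'),(400,300))];cv2.imwrite('pics/both4.png',np.hstack(a))"
```

```text
False
[ 0.52137319 -0.31373173  0.18219443] [-0.29580749 -0.38097511 -2.12658794] 12.6583
True
[ 0.5212814  -0.31371835  0.16440377] [ 0.02175073 -1.03939059  5.57235647] [-0.00493873  0.06820853  0.00790505] 13.9833
```

View pics/both4.png

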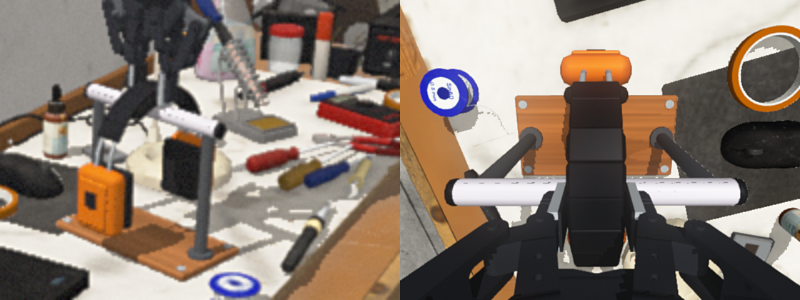

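Contact came at TCP z = 0.1644, about where the crown should meet the bar, and the crown straddles the bar with a cup on each side. Now I'll release gently.

```bash
python3 - <<'E'
from h import *
b=[.5213,-.3137]
for w in (.036,.040,.046,.06): 
    robot.set_gripper(w,f_grip=20)
robot.pause(.3); ob=robot.get_obs(); print(ob["gripper_width"],ob["eef_pos"],ob["force"],ob["t"])
snap("scene","r1"); snap("wrist","r1w")
E
python3 -c "
import cv2,numpy as np
a=[cv2.resize(cv2.imread('pics/r1.png')[100:250,250:450],(400,300)),cv2.resize(cv2.imread('pics/r1w.png'),(400,300))];cv2.imwrite('pics/both5.png',np.hstack(a))"
```

```text
0.060006684431147914 [ 0.5204372  -0.31334402  0.16327137] [-0.26048131 -0.032831   -0.22236781] 15.3417
```

View pics/both5.png

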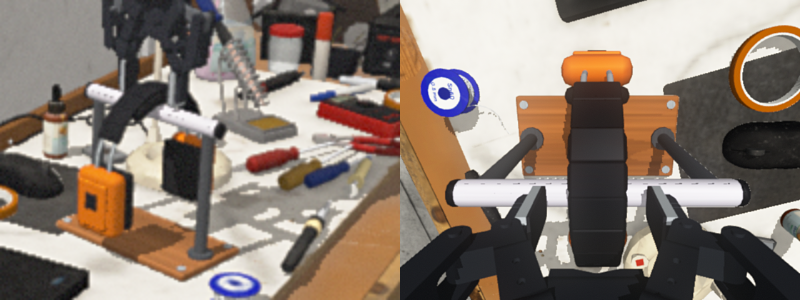

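The jaws are clear on both sides of the crown (pads near columns 525 and 662, crown at 570–627), and the pair hangs freely. I'll rise straight up and check.

```bash
python3 - <<'E'
from h import *
p=robot.get_obs()["eef_pos"]
print(robot.line_to([p[0],p[1],.20],velocity=.04,guard=4))
robot.line_to([p[0],p[1],.36],velocity=.12); robot.pause(.5)
b=np.array([.5213,-.3137])
im,d,W=snap("wrist","f1w"); robot.pause(.3); snap("scene","f1"); snap("top","f1t"); print(robot.get_obs()["force"],robot.get_obs()["t"])
y=np.array([.245,.9695]);x=np.array([.9695,-.245])
p=W[(d>0)&(W[...,2]>.168)&(W[...,2]<.2)&(np.hypot(W[...,0]-b[0],W[...,1]-b[1])<.07)]
q=p[:,:2]-b; s=q@y; t=q@x
print("top z",np.percentile(p[:,2],[50,98]))
for l in np.arange(-.05,.06,.01):
    k=(s>l)&(s<l+.01)
    if k.sum()>20: print(l.round(3),k.sum(),np.percentile(t[k],[2,50,98]).round(4),np.median(p[k,2]).round(4))
for n in("top",):
    a=np.load("top0.npz");c=np.load("f1t.npz")
    print("blue diff",np.abs(a["im"][235:300,145:240].astype(int)-c["im"][235:300,145:240]).mean())
E
python3 -c "
import cv2,numpy as np
a=[cv2.resize(cv2.imread('pics/f1.png')[100:400,150:450],(300,300)),cv2.resize(cv2.imread('pics/f1w.png'),(400,300))];cv2.imwrite('pics/both6.png',np.hstack(a))"
```

```text
False
[-0.26196509  0.34026366 -0.50611174] 18.9417
top z [0.18036953 0.18508762]
-0.05 156 [-0.0141 -0.0001  0.0139] 0.1711
-0.04 265 [-0.0158 -0.0001  0.0157] 0.1757
-0.03 318 [-0.0165 -0.0001  0.016 ] 0.1802
-0.02 340 [-0.0162 -0.0001  0.016 ] 0.1828
-0.01 358 [-0.0162 -0.0002  0.0158] 0.1841
0.0 382 [-0.0164 -0.0006  0.0157] 0.184
0.01 410 [-0.0168 -0.0002  0.0156] 0.1825
0.02 406 [-0.0168 -0.0011  0.0156] 0.1798
0.03 412 [-0.016  -0.0002  0.0148] 0.175
0.04 220 [-0.0145 -0.0006  0.0136] 0.1704
blue diff 11.439352226720647
```

View pics/both6.png

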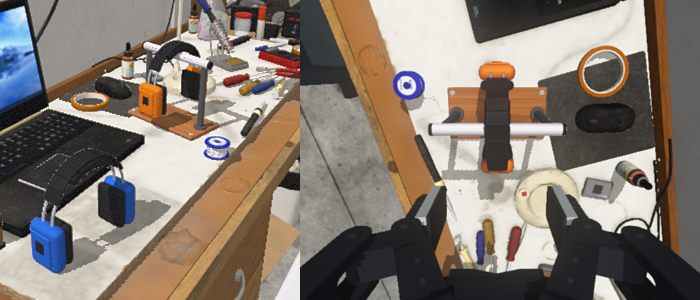

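```bash
python3 - <<'E'
from h import *
for n in("scene0","f1"):
    z=np.load(n+".npz");W=z["W"][248:297,196:271];print(np.median(W[(W[...,2]>.143)&(W[...,2]<.155)],0))
robot.job_done(); print(robot.get_obs()["t"])
E
```

```text
[0.43259233 0.14548776 0.14689112]
[0.43203577 0.14615839 0.1468019 ]
the job is handed in; nothing more can be done
the job is handed in; nothing more can be done
```

The orange ear defenders are hanging on the bar, released and centred, and I handed the job in at about 19 s of the 38 s allowed. I gripped them across the crown, carried them over the bar, lowered them until light contact, opened the jaws in small steps and rose clear.

**Last checks:**
- **Orange pair:** The crown is within about 1 mm of the bar middle along the bar and about 2 mm across it. The strap top is at about 0.185 m, which puts the crown's underside on the bar at 0.165 m. It is straight across and level, with one cup on each side of the bar.
- **Robot:** It is clear of everything, at a height of 0.36 m.
- **Blue pair:** Its measured position changed by less than 1 mm. A raw picture difference over that area was not zero (mean 11 grey levels). I did not trace it, but the position check shows no movement.

No check failed.

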